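Fit the fresh blade in the paper trimmer

TASK

Fit the fresh blade, the one with the blue grip, into the paper trimmer: lay it flat on the dark bed and work its notch over the brass pin until its notched edge is flush along the fence, then slide the orange-knobbed keeper fully home over the blade's end and let go. The pin may stand anywhere along its short slot, so find it by feel, and never push the sprung pin and fence harder than about 12 N. Leave the old red-gripped blade and the other things on the desk where they are.

Things in the scene. Friction and masses are not known exactly. Their poses are not given: they have to be found in the camera images.
- blade: the fresh blade: a flat steel plate 44 mm (x) by 140 mm (y), 4 mm thick, with a blue grip fin 12 mm wide (x, centred), 60 mm long (y -20 to +40 mm), 25 mm high on its top (fin top 29 mm above the plate's underside); 130 to 250 g. Origin: centre of the plate's underside; z up. It lies flat on the 3 mm thick green mat.
- notch (a point): middle of the mouth of the blade's notch, at the underside: on the +x long edge, at blade x = 22, y = +20 mm; axes as the blade's. The notch is square, 8 mm wide (y), 12 mm deep (towards -x), open at the edge.
- old_blade: the old blade, to be left alone: the same size and shape but with a red grip fin and no notch; it lies on the mat too, about 100 mm from the fresh one; which is nearer the robot changes. Origin: centre of the plate's underside.
- trimmer: the paper trimmer, fixed, turned a little. Origin on the desk under the fence's middle; x from bed to paper table, y along the fence. Dark blade bed: x -66 to 0, y -165 to 90 mm, top 30 mm above the desk. The grey paper table beyond the fence is 36 mm high, x 24 to 164, y -100 to 90 mm. Two keeper guide rails 43 mm high stand at x = -38 and -6 mm, y -162 to -112 mm.
- fence (a joint): how far the fence is pushed in, m. The fence is an aluminium bar (x 0 to 12, y -95 to 85 mm of the trimmer, its top 36.5 mm above the desk) that carries the pin. Both together yield towards trimmer +x against springs, 3 N per mm, up to 10 mm; 0 = at rest, face at trimmer x = 0. They spring back when let go.
- seat (a point): foot of the fence at rest, on top of the bed (trimmer x 0, y 0, z 30 mm), trimmer's axes. A seated blade lies flat on the bed, notch around the pin, +x edge against the fence, x axes the same way: its origin is then 22 mm in front of this point (x = -22 mm) and within 20 mm of it in y, as the pin decides.
- pin_slot (a point): middle of the pin's slot on top of the bed (trimmer x -6, y +20, z 30 mm), trimmer's axes. The brass pin, 6 mm across, 5.5 mm high, is locked up to 18 mm either way along y from here; where differs each time and is not measured. A blade that misses it meets the pin with its edge 9 mm short of the fence.
- keeper (a joint): the sliding keeper, a steel tongue 24 mm wide (centred at trimmer x = -22 mm), 4 mm thick, underside 36 mm above the desk (2 mm above a seated blade). Value in m: 0 = drawn back, tip at trimmer y = -108 mm; it slides towards trimmer +y to a stop at 0.066 = fully home over the blade's end. About 3 N of friction; stays where left; starts at 0 to 0.006.
- keeper_grip (a point): centre of the keeper's orange knob: 14 mm square, 28 mm tall (40 to 68 mm above the desk), it stands on the tongue 35 mm behind the tip; axes as the trimmer's.
- mug: white mug, 80 mm across, 95 mm tall, beyond the mat; leave alone. Origin: centre of its underside.
- stapler: red and black stapler, 130 mm long, at the right; leave alone. Origin: centre of its underside.
- tape_roll: roll of clear tape, 84 mm across, 24 mm high, at the left; leave alone. Origin: centre of its underside.
- stamp: wooden hand stamp, 36 mm across, 68 mm tall, at the left; leave alone. Origin: centre of its underside.
- bundle0: banded paper bundle with green band, 62 x 110 x 18 mm, beyond the mat; leave alone. Origin: centre of its underside.
Not all that is in view belongs to the job. What is shaped like the blade but pink or purple is not meant.

How it is judged:
By the outcome, as a careful person would: the job done as asked, in the order asked, and still so for the second after the job is handed in, with the robot touching nothing.
It also fails if it takes over 56 s, if anything falls off the work surface, if the arm or the gripper's body presses on something with over 40 N, if the wrist force passes 120 N, or if a joint passes its speed limit or range.

ROBOT

A 6-joint arm with a two-finger parallel gripper is mounted at the origin on the work surface. World frame = base frame: x ahead of the robot, y to its left, z up, the work surface at z = 0. Lengths are in m, angles in rad, forces in N, time in s.
With the tool pointing down it reaches from about 0.35 to 0.975 m from the base axis. Payload 7.1 kg.
Tool frame: the origin (TCP) lies midway between the tips of the shut fingers; the grasp point (between the pads) lies 19 mm behind it; z points along the fingers, y is the line along which they close (so a half turn about z gives the same grasp; the last joint's range is limited). The gripper opens to 88 mm and grips with 3 to 60 N. Pads are 20 mm wide; open, the fingers measure 115 mm over their backs; the gripper's body (75 mm by 178 mm) begins 61 mm behind the grasp point.
Start: joints at [1.272, 0.423, 1.63, -0, 1.089, -0.019], TCP at [0.173, 0.601, 0.223] pointing down, gripper open.
Joint ranges: [-3, 3], [-0.9, 2.11], [0.09, 2.58], [-1.31, 4.45], [0.11, 2.69], [-2.54, 2.54]. Speed limits (rad/s): [2.39, 2.39, 3.01, 3.14, 3.14, 3.14].

INTERFACE

Orientations are given as a unit quaternion [w, x, y, z].
In Python, from station import move_pose, movel, movej, command_gripper, wait, inverse_kinematics, read_camera, camera_info, MotionError, job_done, get_time, get_joint_pos, get_qvel, get_effort, get_tcp_pos, get_ee_rot, get_ft_force, get_ft_torque, get_grip_width, get_finger_force gives the robot as it stands. Calls block until the motion is done:
- move_pose(position, orientation): joint-space move of the TCP to a pose.
- movel(position, frame=None, v=0.15, until_force=None): straight line of the TCP; frame=None keeps the orientation; v is the mean speed in m/s. With until_force (N) it stops when the force on the tool has changed by that much, and returns True; else False.
- movej(angles): joint-space move.
- command_gripper(opening): opening from 0.0 (shut) to 1.0 (fully open); the grip force is fixed at half the most; returns when the fingers have stopped.
- wait(seconds).
- inverse_kinematics(position, orientation): joint angles nearest the present ones, or None.
- read_camera(name): name is "scene" or "side" or "wrist"; returns the picture (384x512x3 uint8, red, green, blue); there is no depth.
- camera_info(name): a dict with "intrinsics" (3x3 intrinsics, pixels), "dist" ([k1, k2, p1, p2, k3] as OpenCV has them; the pictures are not rectified), "T" (4x4, takes a point from camera to world coordinates); the wrist camera has in their place "tool_from_camera" (4x4, takes a point from camera to tool coordinates, whose origin is the TCP and whose axes are the flange's). Camera axes: x right, y up, looking along -z (the intrinsics and any distortion apply to the point x, -y, -z); pixel columns grow to the right and rows downward; lengths in m; the calibration is good to about 2 mm. A picture is of the moment at which its call begins: read the wrist's pose just before it. camera_info takes no time and is no camera call.
A pose or a line that the arm cannot do raises MotionError and nothing moves.
- job_done(): hands the job in; it is judged then, once.
Readings, each from a call of its own:
- get_time(): time.
- get_joint_pos(): joint angles.
- get_qvel(): joint speeds.
- get_effort(): joint torques, N m.
- get_tcp_pos(): TCP position.
- get_ee_rot(): TCP orientation.
- get_ft_force(): force on the tool from outside, world axes, zero at the start.
- get_ft_torque(): the same for the moment, N m.
- get_grip_width(): opening from 0.0 (shut) to 1.0 (fully open).
- get_finger_force(): force on a finger pad.
Only numpy, scipy, OpenCV 4.12 (cv2) and the standard library are available. Lean on these libraries where they do the work, as an engineer would, in place of code of your own. Each camera call takes 0.05 s, during which the arm holds its last target. There are 200 camera calls.

## Working session

There is one attempt and no reset: what is moved stays moved. The work goes in short steps, each a Python script; the robot and the scene stay as the last script left them, time stands still between calls to the robot, and variables do not carry over. Pictures are saved under pics/ and viewed, at most 10 in all, crops included, and the job is handed in when it is done.

```bash
ls; mkdir -p pics
python3 - <<'E'
from station import *
import cv2,numpy as np
a=read_camera("scene");b=read_camera("side")
cv2.imwrite("pics/scene.png",a[:,:,::-1]);cv2.imwrite("pics/side.png",b[:,:,::-1])
for n in("scene","side","wrist"):print(n,camera_info(n))
print(get_time(),get_tcp_pos(),get_ee_rot(),get_ft_force())
E
```

```text
pics
scene {'intrinsics': array([[358.84733025,   0.        , 253.22074516],
       [  0.        , 358.84733025, 192.21675313],
       [  0.        ,   0.        ,   1.        ]]), 'dist': array([-0.0264098,  0.       ,  0.       ,  0.       ,  0.       ]), 'T': array([[-0.23742564, -0.84192637,  0.48455036,  1.10039308],
       [ 0.97134066, -0.19999217,  0.12845413,  0.26358936],
       [-0.01124264,  0.50116177,  0.86528058,  1.09620659],
       [ 0.        ,  0.        ,  0.        ,  1.        ]])}
side {'intrinsics': array([[440.24568447,   0.        , 262.86358497],
       [  0.        , 440.24568447, 192.06105183],
       [  0.        ,   0.        ,   1.        ]]), 'dist': array([-0.14415261,  0.        ,  0.        ,  0.        ,  0.        ]), 'T': array([[-0.8895303 ,  0.2889286 , -0.35391539, -0.0919725 ],
       [-0.45685019, -0.57076825,  0.68228404,  1.28618694],
       [-0.00487229,  0.76859864,  0.63971274,  1.17500691],
       [ 0.        ,  0.        ,  0.        ,  1.        ]])}
wrist {'intrinsics': array([[329.86139938,   0.        , 257.73657119],
       [  0.        , 329.86139938, 194.55526395],
       [  0.        ,   0.        ,   1.        ]]), 'dist': array([-0.02511804,  0.        ,  0.        ,  0.        ,  0.        ]), 'tool_from_camera': array([[ 2.38850085e-04,  9.56552449e-01,  2.91560210e-01,
         7.96337790e-02],
       [ 9.99999934e-01, -3.08444784e-04,  1.92733925e-04,
        -8.77176825e-04],
       [ 2.74290334e-04,  2.91560144e-01, -9.56552459e-01,
        -1.63291185e-01],
       [ 0.00000000e+00,  0.00000000e+00,  0.00000000e+00,
         1.00000000e+00]])}
0.1 [0.1724235  0.60024516 0.22196068] [-9.47426846e-05  1.39409963e-01  9.90234511e-01 -6.83104851e-04] [-0.10396012  0.43459527  0.39541903]
```

View pics/scene.png

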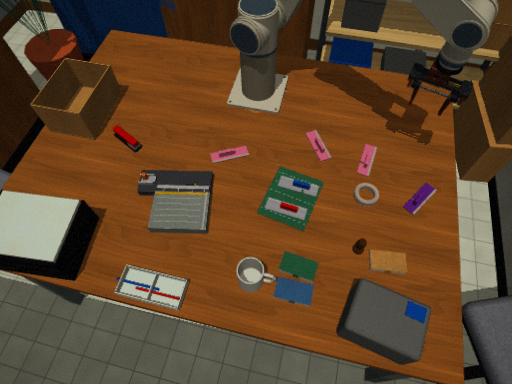

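View pics/side.png

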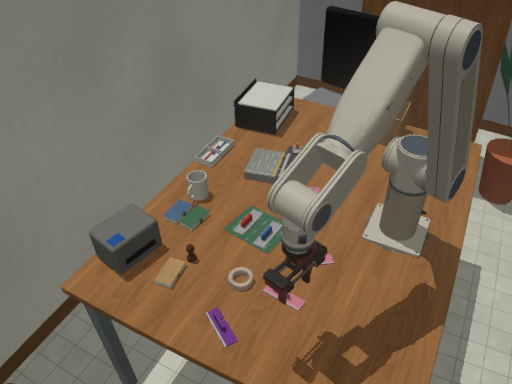

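Scene picture: two grips lie on the green mat, blue at (301,185) and red at (288,208). The trimmer is at (180,200), with its dark bed near row 182 and the keeper at (147,177). The pink and purple blade shapes are at (229,154), (318,145), (367,160) and (420,198). The tray at (152,287) is not the mat. The blue grip on the mat fits the description, and I'll confirm it with a wrist view.

```bash
cat > h.py <<'E'
from station import *
import cv2,numpy as np
from scipy.spatial.transform import Rotation as R
def cam(n,T=None):
    i=camera_info(n); return i["intrinsics"],i["dist"],(i["T"] if T is None else T)
def wristT():
    q=get_ee_rot();T=np.eye(4);T[:3,:3]=R.from_quat(np.r_[q[1:],q[0]]).as_matrix();T[:3,3]=get_tcp_pos()
    return T@camera_info("wrist")["tool_from_camera"]
def ray(uv,z,c):
    K,d,T=c
    p=cv2.undistortPoints(np.array(uv,float).reshape(-1,1,2),K,d).reshape(-1,2)
    D=np.c_[p[:,0],-p[:,1],-np.ones(len(p))]@T[:3,:3].T
    return T[:3,3]+D*((z-T[2,3])/D[:,2])[:,None]
def proj(P,c):
    K,d,T=c
    Q=(np.atleast_2d(P)-T[:3,3])@T[:3,:3]*[1,-1,-1]
    return cv2.projectPoints(Q,np.zeros(3),np.zeros(3),K,d)[0].reshape(-1,2)
def quat(yaw):  # tool down, tool y along world yaw direction (x axis of part), 
    y=np.array([np.cos(yaw),np.sin(yaw),0]);z=np.array([0,0,-1.]);x=np.cross(y,z)
    q=R.from_matrix(np.c_[x,y,z]).as_quat();return np.r_[q[3],q[:3]]
E
python3 - <<'E'
from h import *
c=cam("scene")
for n,uv,z in(("blue",(301,185),.03),("red",(288,208),.03),("bedL",(147,188),.03),("bedR",(213,185),.03),("tabcorner",(208,231),.036),("knob",(147,174),.06)):print(n,ray([uv],z,c)[0].round(3))
E
```

```text
blue [0.437 0.26  0.03 ]
red [0.536 0.233 0.03 ]
bedL [ 0.572 -0.258  0.03 ]
bedR [ 0.507 -0.038  0.03 ]
tabcorner [ 0.681 -0.001  0.036]
knob [ 0.534 -0.265  0.06 ]
```

Run:
```python
from h import *
def shot(n):
    T=wristT();im=read_camera("wrist");cv2.imwrite(f"pics/{n}.png",im[:,:,::-1]);np.save(f"pics/{n}.npy",T)
move_pose([.56,-.09,.19],quat(np.radians(16)));shot("w_trim");print(get_time())
move_pose([.48,.25,.17],quat(np.radians(16)));shot("w_blade");print(get_time(),get_joint_pos().round(2))
```

```text
2.9417
4.3083 [ 0.46  0.37  1.86 -0.    0.91  0.18]
```

View pics/w_trim.png

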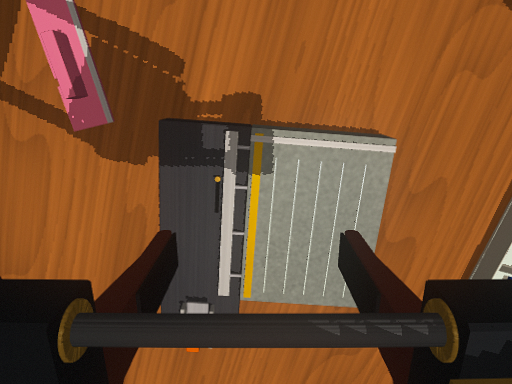

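View pics/w_blade.png

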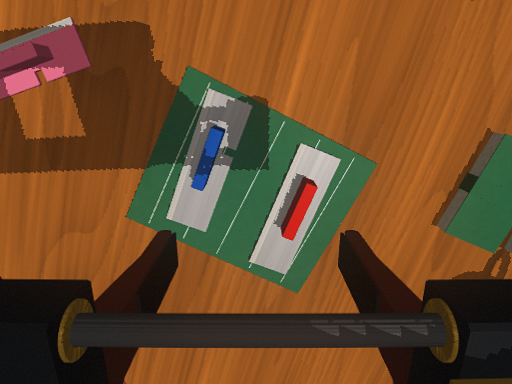

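The wrist view over the mat shows the blue-gripped blade at (208,158), with a notch in its right edge at about (230,152). The red-gripped one is at (299,208) and has no notch. The trimmer view shows the pin at (218,179), the slot running down to about (218,212), and the fence at x≈230. One enlarged crop will confirm the choice.

Run:
```python
import cv2,numpy as np
a=cv2.imread("pics/w_blade.png")[75:245,155:265];b=cv2.imread("pics/w_trim.png")[110:270,150:290]
a=cv2.resize(a,None,fx=3.5,fy=3.5,interpolation=cv2.INTER_NEAREST)
b=cv2.resize(b,None,fx=2.9,fy=3.5,interpolation=cv2.INTER_NEAREST)
o=np.zeros((600,800,3),np.uint8);o[:595,:385]=a[:595,:385];o[:560,390:796]=b[:560];cv2.imwrite("pics/crop.png",o)
```

```text
(no output)
```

View pics/crop.png

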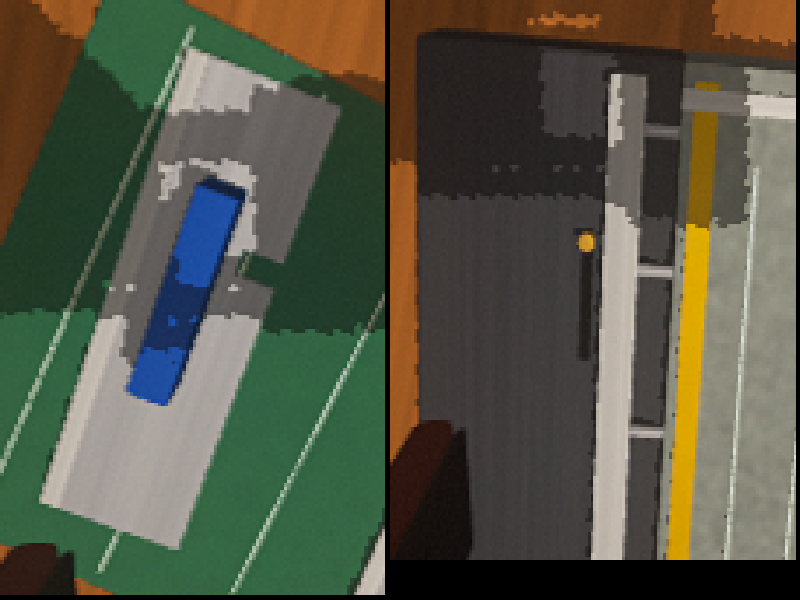

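The crop confirms it: the blue-gripped plate on the mat has the notch in its +x edge, at crop (265,270). Its corners are at crop (190,48), (341,105), (180,548) and (40,503). The brass pin is at crop (587,242), at the upper end of its slot.

Run:
```python
from h import *
T=np.load("pics/w_blade.npy");c=cam("wrist",T)
im=cv2.imread("pics/w_blade.png")
px=np.array([(190,48),(341,105),(180,548),(40,503)])/3.5+[155,75]
P=ray(px,.007,c);print(P.round(4))
print("sizes",[np.linalg.norm(P[i]-P[(i+1)%4]).round(4) for i in range(4)])
v=(P[0]+P[1]-P[2]-P[3])[:2];print("centre",P.mean(0),"yaw",np.degrees(np.arctan2(v[1],v[0]))-90)
hsv=cv2.cvtColor(im,cv2.COLOR_BGR2HSV)
m=cv2.inRange(hsv,(105,130,40),(125,255,255));m[:110]=0;m[200:]=0;m[:,:180]=0;m[:,240:]=0
cs=max(cv2.findContours(m,0,1)[0],key=cv2.contourArea);r=cv2.minAreaRect(cs);b=cv2.boxPoints(r);B=ray(b,.032,c)
print("fin",B.round(4),B.mean(0),[np.linalg.norm(B[i]-B[i-1]).round(4) for i in range(4)])
d=max((B[1]-B[0],B[2]-B[1]),key=np.linalg.norm);print("finyaw",(np.degrees(np.arctan2(d[1],d[0]))%180)-90)
print("notch mouth",ray([np.array((268,272))/3.5+[155,75]],.007,c))
# trimmer
im=cv2.imread("pics/w_trim.png");c=cam("wrist",np.load("pics/w_trim.npy"))
g=im.astype(float).sum(2)
L=[];Y=[]
for v in range(180,290):
    d=g[v,212:240]; i=int(np.argmax(np.diff(d)));L.append((212+i+.5,v))
L=np.array(L);k=np.polyfit(L[:,1],L[:,0],1)
for _ in range(3):
    ok=abs(np.polyval(k,L[:,1])-L[:,0])<1;k=np.polyfit(L[ok,1],L[ok,0],1)
print("inl",ok.sum());F=ray([(np.polyval(k,v)+.0,v) for v in(131,200,285)],.0365,c);print("fence",F.round(4));d=F[0]-F[2];yt=np.degrees(np.arctan2(d[1],d[0]))-90;print("yaw",yt)
hsv=cv2.cvtColor(im,cv2.COLOR_BGR2HSV);m=cv2.inRange(hsv,(18,120,100),(32,255,255));m[:,228:]=0;m[:,210:]&=255;m[:,:210]=0;m[:165]=0;m[195:]=0
v,u=np.nonzero(m);print("pinpx",u.mean(),v.mean(),len(u));pin=ray([(u.mean(),v.mean())],.0345,c)[0]
e=np.array([np.cos(np.radians(yt)),np.sin(np.radians(yt))]);n=np.array([-e[1],e[0]])
print("pin",pin,"rel fence x",(pin[:2]-F[1,:2])@e,"rel fence top end y",(pin[:2]-F[0,:2])@n)
q=ray(np.array([(160,120.),(393,152)]),.03,c);print("bed corner rel",[((p[:2]-F[0,:2])@e,(p[:2]-F[0,:2])@n) for p in q])
s=ray([(218,176),(218,213)],.03,c);print("slot rel",[((p[:2]-F[0,:2])@e,(p[:2]-F[0,:2])@n) for p in s])
```

```text
[[0.4134 0.3177 0.007 ]
 [0.4566 0.3145 0.007 ]
 [0.4447 0.1747 0.007 ]
 [0.4004 0.1774 0.007 ]]
sizes [np.float64(0.0434), np.float64(0.1403), np.float64(0.0443), np.float64(0.1409)]
centre [0.42877136 0.24609169 0.007     ] yaw -5.061796266624583
fin [[0.4204 0.2273 0.032 ]
 [0.426  0.289  0.032 ]
 [0.4387 0.2884 0.032 ]
 [0.4338 0.2264 0.032 ]] [0.42973672 0.25774988 0.032     ] [np.float64(0.0134), np.float64(0.062), np.float64(0.0127), np.float64(0.0622)]
finyaw -5.177355424585173
notch mouth [[0.44908519 0.26451916 0.007     ]]
inl 109
fence [[ 0.5179 -0.054   0.0365]
 [ 0.5319 -0.1216  0.0365]
 [ 0.5518 -0.218   0.0365]]
yaw 11.659541769830426
pinpx 217.11111111111111 178.7037037037037 27
pin [ 0.52175666 -0.101975    0.0345    ] rel fence x -0.005979576138695505 rel fence top end y -0.04778785200294174
bed corner rel [(np.float64(-0.06370233752721663), np.float64(0.005007095633555063)), (np.float64(0.16596911239330508), np.float64(-0.008244276953390443))]
slot rel [(np.float64(-0.005635908425810465), np.float64(-0.04609178789416763)), (np.float64(-0.003971617712834594), np.float64(-0.08574909096638259))]
```

```bash
cat >> h.py <<'E'
YT=np.radians(11.66);ex=np.array([np.cos(YT),np.sin(YT)]);ny=np.array([-ex[1],ex[0]])
O=np.array([.5179,-.0540])-.085*ny
def W(x,y,z): return np.r_[O+x*ex+y*ny,z]          # trimmer -> world
def Tr(p): d=np.asarray(p)[:2]-O;return np.r_[d@ex,d@ny,p[2]]
def F(): f=get_ft_force();return np.array([f[:2]@ex,f[:2]@ny,f[2]])
E
python3 - <<'E'
from h import *
q=quat(np.radians(-5.1));p=np.array([.4297,.2570])
move_pose(np.r_[p,.06],q);print(get_time())
print(movel(np.r_[p,.0115],v=.08,until_force=8),get_tcp_pos())
command_gripper(0.0);print("w",get_grip_width()*88,get_finger_force(),get_time())
movel(np.r_[p,.09],v=.15)
print("F",F(),get_grip_width()*88)
move_pose(W(-.036,.0272,.09),quat(YT));movel(W(-.036,.0272,.05),v=.1)
print(get_time(),Tr(get_tcp_pos()),F(),get_grip_width()*88)
T=wristT();im=read_camera("wrist");cv2.imwrite("pics/w_held.png",im[:,:,::-1]);np.save("pics/w_held.npy",T)
E
```

```text
4.8583
False [0.42984877 0.25706847 0.01155538]
w 11.70834341326231 29.999306201934814 6.7667
F [-0.28237479 -0.17927092 -2.1694475 ] 11.861998186458798
9.4083 [-0.03586779  0.02758625  0.04989623] [-0.27447942  0.1789148  -1.70235398] 12.036126598016478
```

View pics/w_held.png

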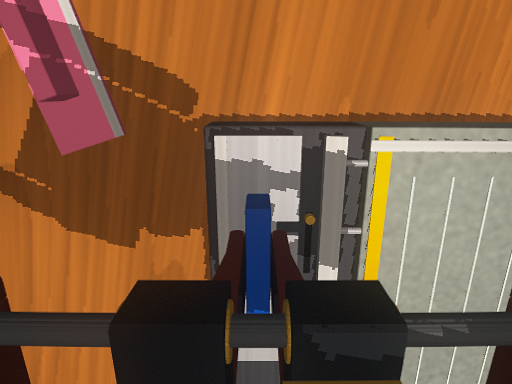

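The blade is held. Its notch shows at about (295,237) and the pin at (309,219). I'll compare the two numerically before lowering.

Run:
```python
from h import *
c=cam("wrist",np.load("pics/w_held.npy"));im=cv2.imread("pics/w_held.png");g=im.astype(int).sum(2)
hsv=cv2.cvtColor(im,cv2.COLOR_BGR2HSV);m=cv2.inRange(hsv,(15,110,80),(32,255,255));m[:,:300]=0;m[:,320:]=0;m[:205]=0;m[232:]=0
v,u=np.nonzero(m);print("pin",u.mean(),v.mean(),len(u),(Tr(ray([(u.mean(),v.mean())],.035,c)[0])*1e3).round(1))
print("col285-298 rows 222-250");print((g[226:250,284:304:2]))
print(g[128:142,235])
print("end",[(Tr(ray([(w,136)],.0454,c)[0])*1e3).round(1) for w in(216,301)])
print("notch rows",[(w,(Tr(ray([(296,w)],.0454,c)[0])*1e3).round(1)) for w in(230,235,240,245)])
```

```text
pin 309.4742268041237 218.71134020618555 97 [-5.8 37.9 35. ]
col285-298 rows 222-250
[[136 138 142 138 145 147 143 147 137 142]
 [136 135 142 143 144 136 144 144 144 140]
 [140 137 135 139 139 144 146 141 142 140]
 [145 141 130 136 139 140 143 141 139 138]
 [133 138 136 134 145 144 140 139 148 143]
 [113 132 133 141 136 131 133 138 138 136]
 [105 125 201 198 205 202 207 147 139 140]
 [115 144 217 217 221 218 222 142 132 135]
 [110 120 194 194 198 196 215 154 134 135]
 [110  88 502 483 480 496 275 159 132 131]
 [109  82 595 570 570 575 589 292 132 130]
 [112  77 543 562 558 567 581 280 132 134]
 [110  88 549 559 552 577 593 288 134 136]
 [110  97 540 559 563 363 304 172 131 130]
 [100  95 539 569 560 370 319 158 128 136]
 [103 102 410 358 577 377 315 158 137 142]
 [107 104 282 371 293 303 322 154 129 136]
 [102 107 290 302 301 308 321 160 133 139]
 [112 109 124 311 304 307 317 155 129 129]
 [104 107  92 314 305 312 321 160 134 136]
 [101 104  91 301 302 309 321 162 129 139]
 [106 102  89 294 306 312 326 144 129 134]
 [104 103  94 287 299 307 325 144 127 136]
 [ 98 101  99 289 304 309 318 141 130 134]]
[227 154 150 153 150 147 161 306 607 609 598 598 603 598]
end [array([-56.8,  86.5,  45.4]), array([-13.9,  86.5,  45.4])]
notch rows [(230, array([-14.7,  35.2,  45.4])), (235, array([-14.5,  32.3,  45.4])), (240, array([-14.4,  29.2,  45.4])), (245, array([-14.3,  26.2,  45.4]))]
```

Run:
```python
from h import *
def st(n): print(n,(Tr(get_tcp_pos())*1e3).round(2),F().round(2),round(get_time(),2))
y=.0284
movel(W(-.036,y,.043),v=.05)
st("pre");print(movel(W(-.036,y,.035),v=.012,until_force=3));st("down")
z=get_tcp_pos()[2]
print(movel(W(-.008,y,z),v=.02,until_force=4.5));st("push")
```

```text
pre [-36.11  28.51  42.95] [ 0.02 -0.11 -2.39] 9.75
True
down [-35.87  28.3   38.44] [-0.57  0.79  4.12] 10.22
True
push [-35.9   28.31  38.42] [ 0.93 -1.07  5.12] 10.52
```

Run:
```python
from h import *
def st(n): print(n,(Tr(get_tcp_pos())*1e3).round(2),F().round(2),round(get_time(),2))
y=.0284;z=.0389
movel(W(-.036,y,z),v=.02);wait(.1);st("eased")
print(movel(W(-.012,y,z),v=.025,until_force=5));st("push")
```

```text
eased [-36.31  28.55  38.61] [ 0.63 -0.84 -2.34] 10.87
True
push [-20.44  28.6   38.48] [-1.78 -0.4   5.66] 11.54
```

Run:
```python
from h import *
def st(n): print(n,(Tr(get_tcp_pos())*1e3).round(2),F().round(2),round(get_time(),2))
y=.0284;z=.0391
p=Tr(get_tcp_pos())
movel(W(p[0],y,z),v=.02);wait(.1);st("eased")
T=wristT();im=read_camera("wrist");cv2.imwrite("pics/w_p.png",im[:,:,::-1][90:290,190:400].repeat(3,0).repeat(3,1));cv2.imwrite("pics/w_pfull.png",im[:,:,::-1]);np.save("pics/w_p.npy",T)
```

```text
eased [-20.87  28.6   38.86] [-2.18 -0.11 -0.89] 11.89
```

View pics/w_p.png

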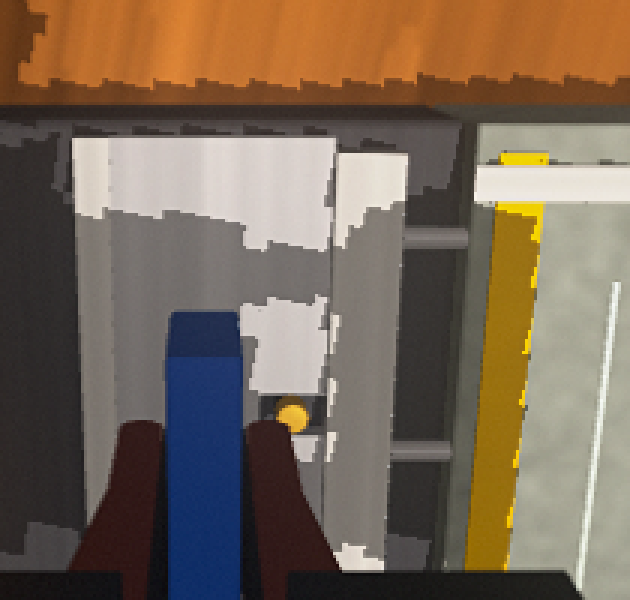

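The pin is in the notch at crop (293,417), and the blade's edge is against the fence with no visible gap along it. I'll press lightly, release and look again.

Run:
```python
from h import *
def st(n): print(n,(Tr(get_tcp_pos())*1e3).round(2),F().round(2),round(get_time(),2))
y=.0284
movel(W(-.0200,y,.0389),v=.02);wait(.1);st("pushed")
movel(W(-.0212,y,.0387),v=.02);wait(.1);st("back")
command_gripper(.22);wait(.1);st("rel")
p=get_tcp_pos()
movel(np.r_[p[:2],.10],v=.15);st("up")
T=wristT();im=read_camera("wrist");cv2.imwrite("pics/w_rel.png",im[:,:,::-1]);np.save("pics/w_rel.npy",T)
```

```text
pushed [-20.48  28.62  38.73] [-3.75  0.46 -0.85] 12.29
back [-21.14  28.48  38.68] [-2.17  1.51 -1.57] 12.64
rel [-20.8   28.21  38.88] [-0.37  0.21 -0.12] 13.11
up [-20.93  28.27  99.91] [-0.87 -0.43  0.32] 13.67
```

View pics/w_rel.png

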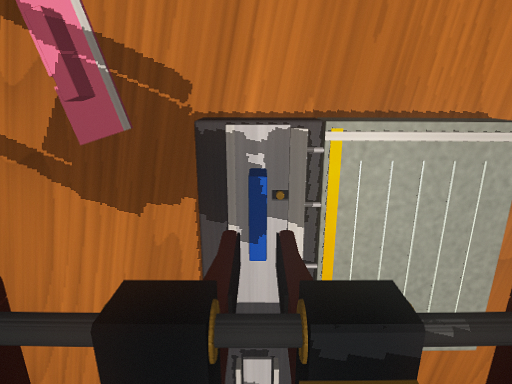

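The blade is seated after release, with the pin at (281,195) inside the notch and the edge along the fence. Next is the keeper.

Run:
```python
from h import *
def st(n): print(n,(Tr(get_tcp_pos())*1e3).round(2),F().round(2),round(get_time(),2))
c=cam("wrist",np.load("pics/w_trim.npy"));hsv=cv2.cvtColor(cv2.imread("pics/w_trim.png"),cv2.COLOR_BGR2HSV)
m=cv2.inRange(hsv,(5,200,150),(14,255,255));m[:335]=0;m[:,:180]=0;m[:,215:]=0;v,u=np.nonzero(m)
print("knob",len(u),u.min(),u.max(),v.max(),[(Tr(ray([(w,345)],.068,c)[0])*1e3).round(1) for w in(u.min(),u.max()+1)],v.min())
move_pose(W(-.0215,-.140,.10),quat(YT));command_gripper(.45)
print(movel(W(-.0215,-.140,.049),v=.08,until_force=5));st("at knob")
command_gripper(0.);print("w",get_grip_width()*88,get_finger_force());st("grip")
```

```text
knob 670 180 214 383 [array([ -34.3, -138.3,   68. ]), array([   2.7, -135.2,   68. ])] 348
False
at knob [ -21.38 -140.1    48.99] [ 0.32 -0.17  0.73] 15.75
w 13.577650107036671 30.000616908073425
grip [ -21.68 -140.13   49.34] [-2.84 -0.21  4.97] 16.27
```

Run:
```python
from h import *
def st(n): print(n,(Tr(get_tcp_pos())*1e3).round(2),F().round(2),round(get_time(),2))
p=Tr(get_tcp_pos())
print(movel(W(p[0],-.066,p[2]),v=.04,until_force=14));st("stop")
wait(.2);st("settled");print(get_grip_width()*88)
im=read_camera("wrist");cv2.imwrite("pics/w_k.png",im[:,:,::-1])
```

```text
True
stop [-21.76 -77.58  49.37] [-3.04 -4.14  1.43] 17.69
settled [-21.8  -77.57  49.38] [-0.61 -1.87  1.67] 17.89
13.468336527708882
```

Run:
```python
from h import *
def st(n): print(n,(Tr(get_tcp_pos())*1e3).round(2),F().round(2),round(get_time(),2))
p=Tr(get_tcp_pos())
print(movel(W(-.0215,-.0715,p[2]),v=.015,until_force=14));st("stop");wait(.2);st("settled")
command_gripper(.4);q=get_tcp_pos();movel(np.r_[q[:2],.15],v=.15)
move_pose(W(-.06,-.16,.20),quat(YT));st("away")
T=wristT();im=read_camera("wrist");np.save("pics/w_end.npy",T);cv2.imwrite("pics/w_end.png",im[:,:,::-1])
```

```text
True
stop [-21.7  -77.64  49.43] [-1.38 -1.99  1.82] 18.21
settled [-21.79 -77.64  49.41] [-0.81 -2.06  2.02] 18.41
away [ -60.82 -160.23  199.09] [-0.18  0.56 -0.86] 20.27
```

View pics/w_end.png

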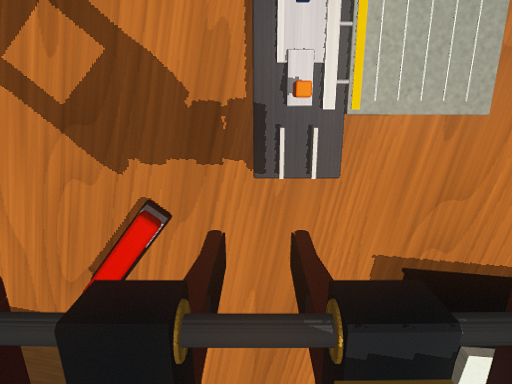

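Run:
```python
from h import *
c=cam("wrist",np.load("pics/w_end.npy"));im=cv2.imread("pics/w_end.png")
print("tip",[(Tr(ray([(301,v)],.040,c)[0])*1e3).round(1) for v in(49,50)],"knob top",(Tr(ray([(304,87)],.068,c)[0])*1e3).round(1),"bed end(-165)",(Tr(ray([(300,178)],.03,c)[0])*1e3).round(1),"fence end(-95)",(Tr(ray([(330,108.5)],.0365,c)[0])*1e3).round(1), "blade end",(Tr(ray([(283,62)],.034,c)[0])*1e3).round(1))
move_pose(W(-.0,-.02,.2),quat(YT));T=wristT();im=read_camera("wrist");np.save("pics/w_f.npy",T)
cv2.imwrite("pics/w_f.png",im[:,:,::-1]);cv2.imwrite("pics/w_fc.png",im[:,:,::-1][100:290,180:330].repeat(3,0).repeat(4,1));print(get_time())
```

```text
tip [array([-21.5, -41.5,  40. ]), array([-21.5, -42.4,  40. ])] knob top [-21.3 -75.   68. ] bed end(-165) [ -17.  -164.3   30. ] fence end(-95) [  8.6 -94.1  36.5] blade end [-37.2 -52.1  34. ]
21.025
```

View pics/w_fc.png

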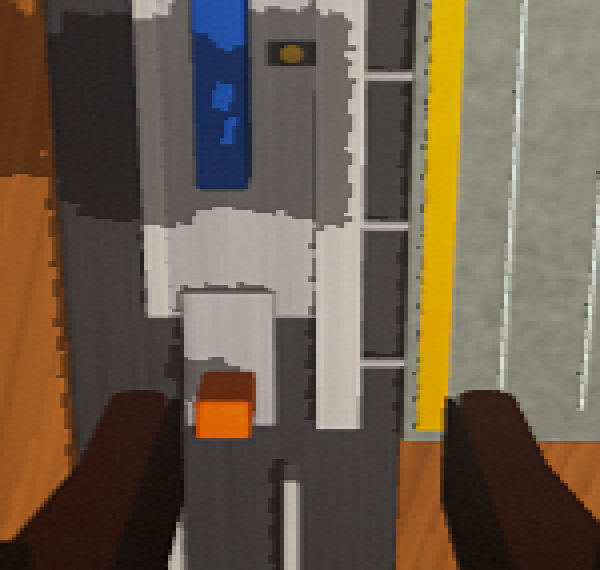

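The keeper tip measures y ≈ -42 mm, which is fully home, and it covers the blade's end. The blade's edge runs along the fence with no gap, and the pin is in the notch at crop (291,53). The robot is touching nothing, so I'm handing in.

```bash
python3 -c "
from station import *
print(job_done())"
```

```text
the job is handed in; nothing more can be done
None
```

The blue-gripped blade is fitted over the pin and flush along the fence. The keeper is fully home and released, and I handed the job in at about 21 s of the 56 s allowed.

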